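# Tilt the wide bench readout back so it can be read standing

## Task

Two small readout displays on tilting hinges stand on the bench. Take the wider one by the bar on its top and lean its screen back until it is 30 degrees from upright, then let go and make sure that it stays there. Do not disturb the narrower display.

Things in the scene. Friction and masses are not known exactly. Their poses are not given: they have to be found in the camera images.
- wide_panel (a joint): Tilt of the wider display, rad: 0 = screen upright, positive = top leans back, away from the side with the screen (which faces the robot within about 30 degrees); stops at -0.4 and 1.2. Starts near upright or leaning forward up to 0.35; wanted is 30 degrees (0.52 rad). The friction hinge stays where it is left, has no spring and gives under 2 to 4 N at the bar.
- wide_bar (a point): Middle of the carrying bar on top of the wider display: round dark steel, 14 mm thick, 62 mm free between its end posts, parallel to the hinge and 125 mm from it (175 mm above the bench if upright). White panel with black screen, 135 wide, 16 thick, reaching 8 to 90 mm from the hinge: a 28 mm gap under the bar. Frame turns with it: z hinge to bar, y along bar, x out of the back.
- wide_hinge (a point): Middle of the hinge axis of the wider display, 50 mm above the bench, on its heavy fixed foot (70 mm deep, 100 mm wide, 14 mm high). Frame fixed to the foot: z up, y along the hinge axis, x level towards the back (the way the top goes as it leans back).
- narrow_bar (a point): Middle of the same kind of bar (50 mm free) on the other, narrower display (80 mm wide, otherwise built alike, same height), which must be left alone. Which display stands left and which right varies.
Mind the look-alikes: they are no part of the job. There is more than one size of the part that bears wide_panel; the job needs the larger.

How it is judged (in metres and radians):
At the end, for the whole second after the job is handed in: The wider display leans back 30 degrees from upright, within 10 degrees, and stays there at rest (under 0.05 rad/s) with the robot clear of it (value of joint wide_panel between 0.349 and 0.698 rad and velocity of joint wide_panel between -0.05 and 0.05 rad/s); the robot touches nothing.
It fails at once if the narrower display is moved (its bar by more than 15 mm) (distance of narrow_bar from where it was at the start of the episode above 0.015 m).
It also fails if it takes over 32 s, if anything falls off the work surface, if the arm or the gripper's body presses on something with over 40 N, if the wrist force passes 120 N, or if a joint passes its speed limit or range.

## Robot

A 7-joint arm with a two-finger parallel gripper is mounted at the origin on a cart in front of the work surface, level with it; the furniture and walls round the work are solid. World frame = base frame: x ahead of the robot, y to its left, z up, the work surface at z = 0. Lengths are in m, angles in degrees, forces in N, time in s.
With the tool pointing down it reaches from about 0.425 to 1.025 m from the base axis. Payload 9.4 kg.
Tool frame: the origin (TCP) lies at the centre of the arm's flange, where the gripper is bolted on; the fingertips stand 173 mm ahead of it and the grasp point (between the pads) lies arm.pinch_z ahead of it (arm.pinch_z is the distance from the TCP to the grasp point, in m); z points along the fingers, y is the line along which they close (so a half turn about z gives the same grasp; the last joint's range is limited). The gripper opens to 85 mm and grips with 20 to 120 N. Pads are 22 mm wide; open, the fingers measure 114 mm over their backs; the gripper's body (76 mm by 85 mm) begins 54 mm behind the grasp point. The pads swing forward as they close: fully open they stand 13 mm farther back than shut.
Start: joints at [64.36, 34.337, -0.143, 91.639, 0.103, 54.024, -4.572], TCP at [0.263, -0.676, 0.405] pointing down, gripper open.
Joint ranges: [-147.43, 147.43], [-19.82, 112.94], [-74.19, 73.91], [6.32, 146.72], [-59.91, 239.91], [6.04, 106.73], [-150.56, 150.56]. Speed limits (degrees/s): [127.2, 127.2, 172.46, 172.46, 180, 180, 180].

## Interface

Orientations are given as [roll, pitch, yaw] about the fixed x, y, z axes, in that order (R = Rz(yaw) Ry(pitch) Rx(roll)).
In Python, from plant import readout, viewer, arm gives the robot as it stands.
- The arm moves only by the shell command python3 -m inch 'ROWS' [FORCE]. ROWS is a JSON object of lists of equal length, an entry for each row: "hand": the opening, from 0 (shut) to 1 (fully open); "xyz": the shift along the world's x, y, z in mm, a list of three; "turn": the turn about the world's z in rad. In form: {"hand": [hand, ...], "xyz": [[x, y, z], ...], "turn": [turn, ...]}. A call has 1 to 8 rows; each row shifts and turns the commanded pose from where the row before left it; what a row does not reach is not made up. A row lasts 1/12 s, in which the tool goes at most 41.7 mm and 7.16 degrees, less where a joint would pass 70% of its speed; a pose out of reach is approached as far as the arm can. A call is refused whole if a number of a shift passes 41.7 or a number of a turn 0.125, either way. A call with a gripper value outside its range is refused whole. The fingers move at their own pace and stop on an object; FORCE is the grip in N (left out, the last holds). Time passes only in rows, so rows that do not move let the fingers close. It gives the time, the measured TCP pose, the force, the opening and the grip force at its end, in the units of the state.
- readout.state(): the state, without advancing time (a new reading comes with each control period).
- viewer.read_camera(name): name is "scene" or "top" or "wrist"; returns the picture (480x640x3 uint8, red, green, blue); there is no depth.
- viewer.camera_params(name): a dict with "fovy" (degrees; the focal length in pixels is half the picture's height over the tangent of half this angle, whatever the lens; pixels are square), "cx", "cy" (the principal point, pixels), "R" (3x3) and "t" (3): a world point X has camera coordinates R X + t. Camera axes: x right, y down, z forward; pixel columns grow to the right and rows downward; lengths in m; the calibration is good to about 2 mm. A picture is of the moment at which its call begins: read the wrist's pose just before it. camera_params takes no time and is no camera call; for the wrist camera it gives the pose at the moment of the call.
- arm.job_done(): hands the job in; it is judged then, once.
The state is a dict: "clock": time; "qpos": joint angles; "dq": joint speeds; "tau": joint torques, N m; "eef_pos": TCP position; "ee_rot": TCP orientation; "wrist_force": force on the tool from outside, world axes, zero at the start; "moment": the same for the moment, N m; "grip_width": finger opening in m; "gripper_force": force on a finger pad.
Only numpy, scipy, OpenCV 4.12 (cv2) and the standard library are available. Lean on these libraries where they do the work, as an engineer would, in place of code of your own. Each camera call takes 0.05 s, during which the arm holds its last target. There are 200 camera calls.

## Working session

There is one attempt and no reset: what is moved stays moved. The work goes in short steps, Python scripts to look and compute and a shell command to move; the robot and the scene stay as the last step left them, time stands still between calls to the robot, and variables do not carry over. Pictures are saved under pics/ and viewed, at most 10 in all, crops included, and the job is handed in when it is done.

```bash
mkdir -p pics
python3 - <<'E'
from plant import readout, viewer, arm
import cv2,numpy as np
print(readout.state(),arm.pinch_z)
for n in("scene","top"):
    cv2.imwrite(f"pics/{n}0.png",viewer.read_camera(n)[:,:,::-1]); print(n,viewer.camera_params(n))
E
```

```text
{'clock': 0.0, 'qpos': array([64.36264932, 34.38364501, -0.14491376, 91.68023961,  0.10166609,
       54.02434082, -4.57156597]), 'dq': array([-0.00471593,  0.03925868, -0.0146306 ,  0.05740187, -0.06687806,
       -0.02995479, -0.00760834]), 'tau': array([ 7.66463654e-04, -7.76433134e+01,  1.56462617e+00, -2.58000988e+01,
        1.22648425e-02,  9.08267393e-03, -1.19319049e-05]), 'eef_pos': array([ 0.26261273, -0.67554923,  0.40383225]), 'ee_rot': array([-1.79912210e+02,  7.36637445e-03,  2.12452332e+01]), 'wrist_force': array([-0.47579277,  0.51116308,  0.27836727]), 'moment': array([-0.01099864, -0.01871564, -0.03078593]), 'gripper_force': 0.0, 'grip_width': 0.08536795060822261} 0.1547
scene {'fovy': 47.484291618885464, 'cx': 318.93062614013047, 'cy': 231.70194088582207, 'R': array([[-7.42590989e-01, -6.69744846e-01,  6.82290427e-04],
       [-4.38431911e-01,  4.85348220e-01, -7.56448653e-01],
       [ 5.06296438e-01, -5.62031091e-01, -6.54052727e-01]]), 't': array([0.36826203, 0.31946613, 1.27959635])}
top {'fovy': 52.638927980052756, 'cx': 313.24879791874065, 'cy': 244.08719697441046, 'R': array([[ 0.00272636, -0.99999345,  0.00237901],
       [-0.98244673, -0.00312225, -0.18651721],
       [ 0.18652341, -0.00182874, -0.98244881]]), 't': array([-0.00340455,  0.49475196,  1.25388221])}
```

View pics/scene0.png

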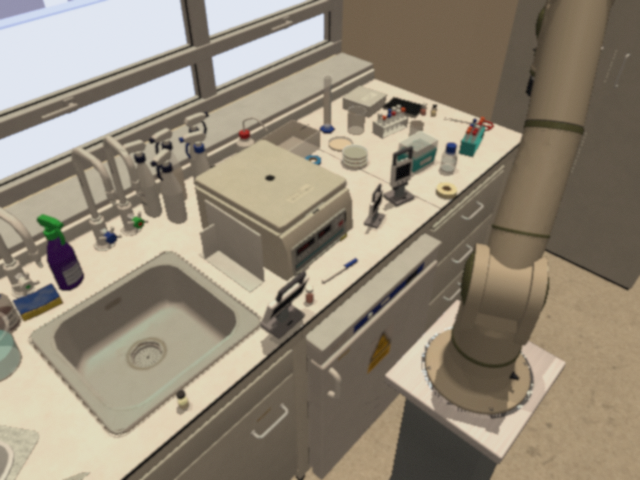

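View pics/top0.png

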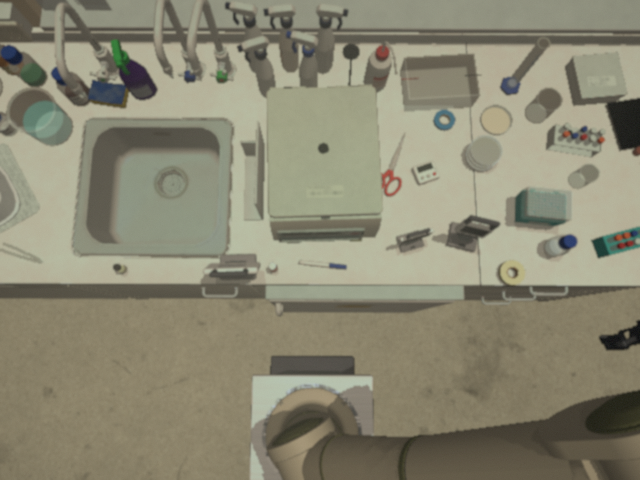

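The pictures show three stand-like objects, at top-view pixels (232,268), (412,240) and (473,232). I'll enlarge both areas.

Run:
```python
import cv2,numpy as np
t=cv2.imread("pics/top0.png");s=cv2.imread("pics/scene0.png")
r=lambda im,x,y,w,h:cv2.resize(im[y:y+h,x:x+w],(400,300),interpolation=cv2.INTER_CUBIC)
cv2.imwrite("pics/c1.png",np.vstack([np.hstack([r(t,192,235,80,60),r(t,390,195,120,90)]),np.hstack([r(s,240,260,100,75),r(s,350,140,120,90)])]))
```

```text
(no output)
```

View pics/c1.png

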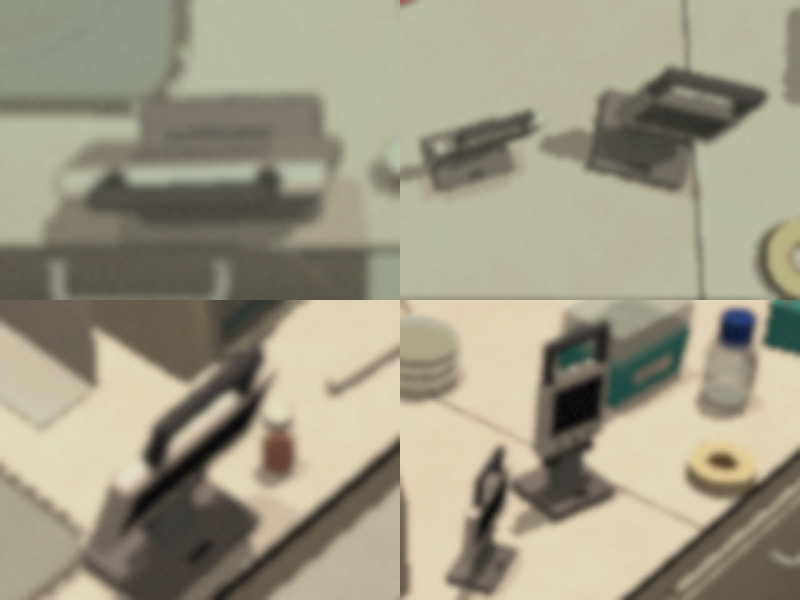

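The left one (top-view bar from (213,273) to (246,272)) is the wide display. It leans forward and its bar end posts are clear. The narrow one is at (473,232), and there's a small look-alike at (412,240). I'll fit a model to the wide one.

```bash
cat > fit.py <<'E'
import cv2,numpy as np
from plant import viewer
from scipy.optimize import least_squares
P={n:viewer.camera_params(n) for n in("scene","top")}
def proj(n,X,p=None):
    p=p or P[n];f=240/np.tan(np.radians(p["fovy"]/2));c=p["R"]@X+p["t"];return np.array([p["cx"],p["cy"]])+f*c[:2]/c[2]
def pts(v,L=.036):
    x,y,yaw,th=v[:4];u=np.array([np.cos(yaw),np.sin(yaw),0]);s=np.array([-np.sin(yaw),np.cos(yaw),0]);h=np.array([x,y,.05]);z=np.array([0,0,1.])
    d=np.cos(th)*z+np.sin(th)*u;n=np.cos(th)*u-np.sin(th)*z
    b=h+.125*d
    return dict(barL=b+L*s,barR=b-L*s,bar=b,h=h,footL=h-.036*z+.035*u+.05*s,footR=h-.036*z+.035*u-.05*s,fFL=h-.036*z-.035*u+.05*s,
      fFR=h-.036*z-.035*u-.05*s,panL=h+.09*d+.0675*s,panR=h+.09*d-.0675*s,pbL=h+.008*d+.0675*s,pbR=h+.008*d-.0675*s)
E
python3 - <<'E'
from fit import *
obs=[("top","barL",(213,273)),("top","barR",(246.5,271.5)),("scene","barL",(278.7,295)),("scene","barR",(302.5,273.7)),("top","footL",(220,254)),("top","footR",(256.4,253.8))]
f=lambda v:np.concatenate([proj(n,pts(v)[k])-o for n,k,o in obs])
r=least_squares(f,[.45,.2,0,-.2]);print(r.x,np.round(r.fun,1),pts(r.x)['bar'])
np.save("v.npy",r.x)
cr=[("top",192,235,80,60,5),("scene",240,260,100,75,4)];o=[]
for n,x,y,w,h,s in cr:
    im=cv2.imread(f"pics/{n}0.png")[y:y+h,x:x+w];im=cv2.resize(im,(400,300),interpolation=2)
    q=pts(r.x)
    for a,b in(("barL","barR"),("panL","panR"),("pbL","pbR"),("panL","pbL"),("panR","pbR"),("footL","footR"),("fFL","fFR"),("footL","fFL"),("footR","fFR"),("h","bar")):
        A,B=[tuple(int(t) for t in (proj(n,q[k])-[x,y])*s) for k in(a,b)];cv2.line(im,A,B,(0,0,255) if 'bar' in a+b else (0,200,0),1)
    o.append(im)
cv2.imwrite("pics/o1.png",np.hstack(o))
E
```

```text
[ 0.43994041  0.20316092  0.02150643 -0.33323063] [ 0.   0.9 -3.4  1.8  1.9 -4.5 -0.6 -0.3 -0.3 -0.5 -0.1 -0.9] [0.39906266 0.20228165 0.16812382]
```

View pics/o1.png

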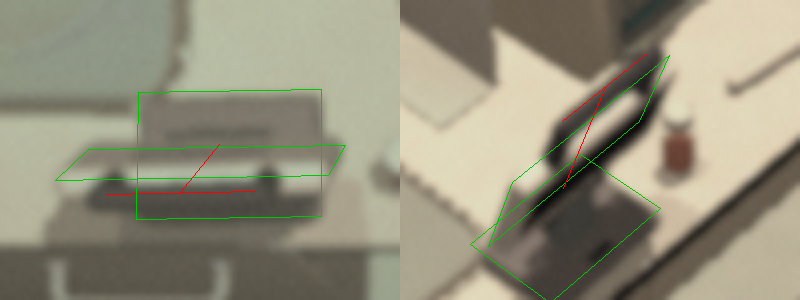

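Bar at (0.399, 0.202, 0.168), tilt about -0.33 rad and yaw about 1°. That fits the given sizes and reach. I'll start moving and keep the path clear of the base.

```bash
python3 -m inch '{"hand":[1,1,1,1,1,1,1,1],"xyz":[[12,36,4],[12,36,4],[12,36,4],[12,36,4],[12,36,4],[12,36,4],[12,36,4],[12,36,4]],"turn":[0.076,0.076,0.076,0.076,0.076,0.076,0.076,0.076]}' 20
python3 -m inch '{"hand":[1,1,1,1,1,1,1,1],"xyz":[[12,36,0],[12,36,0],[12,36,0],[12,36,0],[12,36,0],[12,36,0],[12,36,0],[12,36,0]],"turn":[0.076,0.076,0.076,0.076,0.076,0.076,0.076,0.076]}'
```

```text
clock: 0.77
eef_pos: [0.3588, -0.3859, 0.4367]
ee_rot: [-180.0, 0.0, 56.3]
wrist_force: [1.0, 0.7, -0.2]
grip_width: 0.0851
gripper_force: 0.0
clock: 1.43
eef_pos: [0.4547, -0.098, 0.4367]
ee_rot: [-180.0, 0.0, 91.1]
wrist_force: [1.1, -0.0, -0.9]
grip_width: 0.0853
gripper_force: 0.0
```

```bash
python3 -m inch '{"hand":[1,1,1,1,1,1,1,1],"xyz":[[-5,37.5,0],[-5,37.5,0],[-5,37.5,0],[-5,37.5,0],[-5,37.5,0],[-5,37.5,0],[-5,37.5,0],[0,37.5,0]],"turn":[0,0,0,0,0,0,0,0]}'
python3 -m inch '{"hand":[1,1,1],"xyz":[[0,0,0],[0,0,0],[0,0,0]],"turn":[0,0,0]}'
python3 - <<'E'
from fit import *
p=viewer.camera_params("wrist");im=viewer.read_camera("wrist")[:,:,::-1].copy()
cv2.imwrite("pics/w0raw.png",im)
q=pts(np.load("v.npy"))
for a,b in(("barL","barR"),("panL","panR"),("footL","footR"),("h","bar")):
    A,B=[tuple(int(t) for t in proj(0,q[k],p)) for k in(a,b)];print(a,A,b,B);cv2.line(im,A,B,(0,0,255),1)
cv2.imwrite("pics/w0.png",im)
E
```

```text
clock: 2.1
eef_pos: [0.4184, 0.2018, 0.4366]
ee_rot: [-180.0, 0.0, 90.9]
wrist_force: [1.7, -0.2, 0.3]
grip_width: 0.0854
gripper_force: 0.0
clock: 2.35
eef_pos: [0.4195, 0.1998, 0.4363]
ee_rot: [-179.9, 0.1, 90.9]
wrist_force: [-0.8, -0.7, 0.1]
grip_width: 0.0852
gripper_force: 0.0
barL (288, 182) barR (291, 292)
panL (308, 126) panR (310, 312)
footL (379, 144) footR (376, 243)
h (344, 202) bar (289, 239)
```

View pics/w0.png

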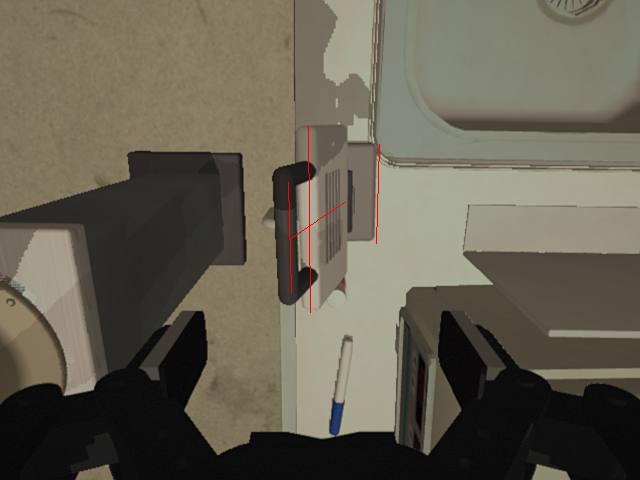

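The wrist picture shows the wide bar centred at about (287,236), within 2 mm of the model. I'll descend over it with the fingers on either side.

```bash
python3 -m inch '{"hand":[1,1,1,1,1,1,1,1],"xyz":[[-11,2,0],[-11,2,-10],[0,0,-20],[0,0,-20],[0,0,-20],[0,0,-20],[0,0,-20],[0,0,0]],"turn":[0,0,0,0,0,0,0,0]}'
python3 -m inch '{"hand":[1,1],"xyz":[[0,0,0],[0,0,0]],"turn":[0,0]}'
```

```text
clock: 3.07
eef_pos: [0.3967, 0.2027, 0.3244]
ee_rot: [-179.8, 0.1, 90.8]
wrist_force: [-0.4, -0.1, -0.1]
grip_width: 0.0855
gripper_force: 0.0
clock: 3.23
eef_pos: [0.3977, 0.2039, 0.3275]
ee_rot: [180.0, 0.0, 90.9]
wrist_force: [0.2, -0.1, 0.4]
grip_width: 0.0853
gripper_force: 0.0
```

```bash
python3 -m inch '{"hand":[0,0,0,0,0,0,0,0],"xyz":[[0,0,0],[0,0,0],[0,0,0],[0,0,0],[0,0,0],[0,0,0],[0,0,0],[0,0,0]],"turn":[0,0,0,0,0,0,0,0]}' 25
python3 -m inch '{"hand":[0,0,0,0],"xyz":[[0,0,0],[0,0,0],[0,0,0],[0,0,0]],"turn":[0,0,0,0]}'
```

```text
clock: 3.9
eef_pos: [0.3976, 0.2043, 0.3269]
ee_rot: [180.0, 0.0, 90.9]
wrist_force: [-1.6, -0.5, 5.6]
grip_width: 0.013
gripper_force: 24.6
clock: 4.23
eef_pos: [0.3976, 0.2043, 0.3269]
ee_rot: [180.0, 0.0, 90.9]
wrist_force: [-0.4, -0.8, 4.8]
grip_width: 0.0129
gripper_force: 24.6
```

Run:
```python
import numpy as np
v=np.load("v.npy")
x=np.array([-.335,-.23,-.12,-.01,.1,.21,.32,.42,.53])
d=np.c_[125*np.sin(x),125*np.cos(x)];print(np.diff(d,axis=0).round(1))
```

```text
[[12.6  3.7]
 [13.5  2.4]
 [13.7  0.9]
 [13.7 -0.6]
 [13.6 -2.1]
 [13.3 -3.6]
 [11.6 -4.5]
 [12.2 -6.3]]
```

```bash
python3 -m inch '{"hand":[0,0,0,0,0,0,0,0],"xyz":[[6,0.1,2],[6.5,0.1,1.7],[6.5,0.1,1.3],[7,0.1,1.1],[7,0.2,0.6],[7,0.2,0.3],[7,0.2,-0.2],[7,0.2,-0.4]],"turn":[0,0,0,0,0,0,0,0]}'
python3 -m inch '{"hand":[0,0,0,0,0,0,0,0],"xyz":[[7,0.1,-0.9],[6.5,0.1,-1.2],[6.5,0.1,-1.7],[6.5,0.1,-1.9],[6,0.2,-2.2],[6,0.2,-2.4],[6,0.2,-3],[6,0.2,-3.2]],"turn":[0,0,0,0,0,0,0,0]}'
python3 -m inch '{"hand":[0,0],"xyz":[[0,0,0],[0,0,0]],"turn":[0,0]}'
python3 - <<'E'
from fit import *
o=[]
for n,x,y,w,h in(("top",182,225,100,75),("scene",240,240,100,75)):
    im=viewer.read_camera(n)[:,:,::-1];cv2.imwrite(f"pics/{n}1.png",im);o.append(cv2.resize(im[y:y+h,x:x+w],(400,300),interpolation=2))
cv2.imwrite("pics/c2.png",np.hstack(o))
E
```

```text
clock: 4.9
eef_pos: [0.4518, 0.2057, 0.3331]
ee_rot: [-179.9, 0.0, 91.0]
wrist_force: [-3.5, 1.3, 7.3]
grip_width: 0.0129
gripper_force: 25.6
clock: 5.57
eef_pos: [0.5029, 0.2069, 0.3164]
ee_rot: [180.0, -0.0, 90.9]
wrist_force: [-3.5, 3.4, 2.4]
grip_width: 0.013
gripper_force: 24.6
clock: 5.73
eef_pos: [0.5031, 0.2068, 0.3162]
ee_rot: [179.9, -0.0, 90.9]
wrist_force: [1.7, 3.9, -3.6]
grip_width: 0.0131
gripper_force: 24.5
```

View pics/c2.png

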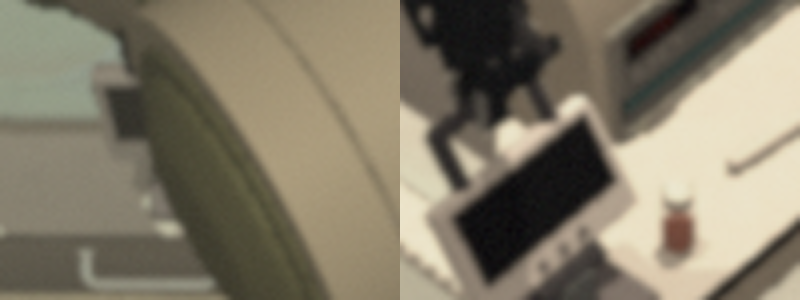

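The scene crop shows the bar still gripped and the screen leaned back. The bar travel (+105.5, -10.7 mm) gives about 0.54 rad. I'll release it and rise.

```bash
python3 -m inch '{"hand":[0.3,0.6,1,1,1,1,1,1],"xyz":[[0,0,0],[0,0,0],[0,0,0],[0,0,0],[0,0,0],[0,0,0],[0,0,0],[0,0,0]],"turn":[0,0,0,0,0,0,0,0]}'
python3 -m inch '{"hand":[1,1,1,1,1,1,1,1],"xyz":[[0,0,5],[0,0,15],[0,0,20],[0,0,20],[0,0,20],[0,0,20],[0,0,20],[0,0,20]],"turn":[0,0,0,0,0,0,0,0]}'
python3 -m inch '{"hand":[1,1,1,1,1,1,1,1],"xyz":[[0,-35,0],[0,-35,0],[0,-35,0],[0,-35,0],[0,-20,0],[0,0,0],[0,0,0],[0,0,0]],"turn":[0,0,0,0,0,0,0,0]}'
python3 - <<'E'
from fit import *
o=[];v=np.load("v.npy");v[3]=.54;q=pts(v)
for n,x,y,w,h in(("top",182,225,100,75),("scene",240,240,100,75)):
    im=viewer.read_camera(n)[:,:,::-1];im=cv2.resize(im[y:y+h,x:x+w],(400,300),interpolation=2)
    for a,b in(("barL","barR"),("panL","panR"),("panL","pbL"),("footL","footR"),("h","bar")):
        A,B=[tuple(int(t) for t in (proj(n,q[k])-[x,y])*4) for k in(a,b)];cv2.line(im,A,B,(0,0,255),1)
    o.append(im)
cv2.imwrite("pics/c3.png",np.hstack(o))
E
```

```text
clock: 6.5
eef_pos: [0.5022, 0.2067, 0.3166]
ee_rot: [-180.0, 0.0, 90.9]
wrist_force: [0.1, 0.1, 0.3]
grip_width: 0.0855
gripper_force: 0.0
clock: 7.17
eef_pos: [0.5019, 0.2066, 0.458]
ee_rot: [180.0, -0.0, 90.9]
wrist_force: [-0.5, 0.6, -0.3]
grip_width: 0.0853
gripper_force: 0.0
clock: 7.83
eef_pos: [0.5022, 0.0473, 0.4569]
ee_rot: [180.0, -0.0, 90.9]
wrist_force: [0.5, -0.2, -0.8]
grip_width: 0.0854
gripper_force: 0.0
```

View pics/c3.png

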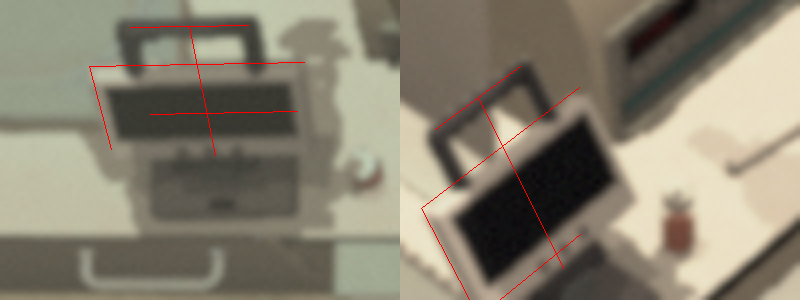

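After release the panel's bar and edges match the 0.54 rad model in both views, and the gripper is clear. I'm handing it in.

```bash
python3 -c "
from plant import arm
print(arm.job_done())"
```

```text
the job is handed in; nothing more can be done
None
```

The wider display was left leaning back about 31° (0.54 rad) by my camera fit, the gripper was released and clear of it, the arm never went near the narrower display, and the job was handed in at about 8 s; no verdict was returned.

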